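Sweep the red tins into the collecting fence

TASK

Clear the packing table for the next kit: with your closed fingertips, sweep the three red-lidded tins across the tabletop into the white three-sided fence, through its open side, until each lies flat and wholly inside. Only slide them along the table, steadily: do not pick up, tip or flick any of them. Leave the yellow-lidded tin and everything else on the table where it stands.

Things in the scene. Friction and masses are not known exactly. Their poses are not given: they have to be found in the camera images.
- fence: Fixed white fence on three sides, open at its +y side. Inside: x -120 to 120 mm, y -65 (back wall) to +65 mm (mouth); walls 8 mm thick, 25 mm high; no floor or sill, tins slide straight in. Origin: centre of the inside, table height. Tins start at its y 130 to 250 mm, 50 mm or more apart in its x; pushed along its -y, a tin meets nothing before the back wall.
- red_tin_1: Loose round flat tin with a red lid and bright metal sides, diameter 36 mm, height 16 mm, about 30 g, lying flat on the table, lid up. Origin: centre of its underside, z up.
- red_tin_2: Loose round flat tin with a red lid and bright metal sides, diameter 36 mm, height 16 mm, about 30 g, lying flat on the table, lid up. Origin: centre of its underside, z up.
- red_tin_3: Loose round flat tin with a red lid and bright metal sides, diameter 36 mm, height 16 mm, about 30 g, lying flat on the table, lid up. Origin: centre of its underside, z up.
- yellow_tin: Loose round flat tin with a yellow lid and bright metal sides, diameter 36 mm, height 16 mm, about 30 g, lying flat on the table, lid up. Origin: centre of its underside, z up. Must stay where it is.
- spool: Small wooden thread spool standing upright beside the tins, diameter 28 mm, height 32 mm, loose. Origin: centre of its underside. Must stay where it is.
- pump_bottle: Clear bottle with a cream pump head, standing, diameter 54 mm, height 150 mm, loose; the spout reaches 48 mm along its -x. Origin: centre of its underside. Must stay.
- jar: Amber jar with a white cap, standing, diameter 64 mm, height 85 mm, loose. Origin: centre of its underside. Must stay.
- tape_roll: Orange roll (ring) lying flat, diameter 84 mm, height 35 mm, loose. Origin: centre of its underside. Must stay.
- mug: Blue mug, diameter 80 mm, height 90 mm, handle at its +y, loose. Origin: centre of its underside. Must stay.
- carton: Cardboard carton 80 x 120 x 60 mm high, loose. Origin: centre of its underside. Must stay.

How it is judged:
By the outcome, as a careful person would: the job done as asked, in the order asked, and still so for the second after the job is handed in, with the robot touching nothing.
It also fails if it takes over 61 s, if anything falls off the work surface, if the arm or the gripper's body presses on something with over 40 N, if the wrist force passes 120 N, or if a joint passes its speed limit or range.

ROBOT

A 7-joint arm with a two-finger parallel gripper is mounted at the origin on the work surface. World frame = base frame: x ahead of the robot, y to its left, z up, the work surface at z = 0. Lengths are in m, angles in rad, forces in N, time in s.
With the tool pointing down it reaches from about 0.425 to 0.925 m from the base axis. Payload 6.8 kg.
Tool frame: the origin (TCP) lies on the centre line of the jaws, within the pads' length; the fingertips stand 19 mm ahead of it and the grasp point (between the pads) is the TCP; z points along the fingers, y is the line along which they close (so a half turn about z gives the same grasp; the last joint's range is limited). The gripper opens to 85 mm and grips with 20 to 120 N. Pads are 22 mm wide; open, the fingers measure 114 mm over their backs; the gripper's body (76 mm by 85 mm) begins 54 mm behind the grasp point. The pads swing forward as they close: fully open they stand 13 mm farther back than shut.
Start: joints at [1.018, 0.477, 0.022, 1.555, -0.011, 1.109, -0.083], TCP at [0.29, -0.609, 0.25] pointing down, gripper open.
Joint ranges: [-2.96, 2.96], [-0.34, 2.1], [-1.41, 1.46], [0.24, 2.44], [-1.37, 4.51], [0.17, 1.92], [-2.96, 2.96]. Speed limits (rad/s): [2.39, 2.39, 3.14, 3.14, 3.14, 3.14, 3.14].

INTERFACE

Orientations are given as a rotation vector (axis times angle).
In Python, from bench import r gives the robot as it stands. The module is installed in compiled form; this text tells all that it offers.
- The arm moves only by the tool arm_command, never from a script. Its argument "rows" is a list of rows, each an object of numbers: "fingers": the opening, from -1 (shut) to 1 (fully open); "x", "y", "z": the shift along the tool's x, y, z in m; "ax", "ay", "az": the turn, a rotation vector about the tool's x, y, z in degrees. In form: [{"fingers": .., "x": .., "y": .., "z": .., "ax": .., "ay": .., "az": ..}, ...]. A call has 1 to 10 rows; each row shifts and turns the commanded pose from where the row before left it, along the tool's axes as they then stand; what a row does not reach is not made up. A row lasts 1/12 s, in which the tool goes at most 41.7 mm and 7.16 degrees, less where a joint would pass 70% of its speed; a pose out of reach is approached as far as the arm can. A call is refused whole if a number of a shift passes 0.0417 or a number of a turn 7.16, either way. A call with a gripper value outside its range is refused whole. The fingers move at their own pace and stop on an object; "grip_force" is the grip in N (left out, the last holds). Time passes only in rows, so rows that do not move let the fingers close. It gives the time, the measured TCP pose, the force, the opening and the grip force at its end, in the units of the state.
- r.get_obs(): the state, without advancing time (a new reading comes with each control period).
- r.grab_frame(name): name is "scene" or "top"; returns a dict with "frame" (480x640x3 uint8, red, green, blue), "depth" (480x640 float32, m along the optical axis (not along the pixel's ray), 0 where there is no reading), "K" (3x3 intrinsics, pixels), "world_from_camera" (4x4, takes a point from camera to world coordinates). Camera axes: x right, y down, z forward; pixel columns grow to the right and rows downward; lengths in m; the calibration is good to about 2 mm. A picture is of the moment at which its call begins.
- r.hand_in(): hands the job in; it is judged then, once.
The state is a dict: "clock": time; "joints": joint angles; "qvel": joint speeds; "tau": joint torques, N m; "tcp_pos": TCP position; "orientation": TCP orientation; "contact_force": force on the tool from outside, world axes, zero at the start; "moment": the same for the moment, N m; "grip_width": finger opening in m; "gripper_force": force on a finger pad.
Only numpy, scipy, OpenCV 4.12 (cv2) and the standard library are available. Lean on these libraries where they do the work, as an engineer would, in place of code of your own. Each camera call takes 0.05 s, during which the arm holds its last target. There are 200 camera calls.

## Working session

There is one attempt and no reset: what is moved stays moved. The work goes in short steps, Python scripts to look and compute and a tool call to move; the robot and the scene stay as the last step left them, time stands still between calls to the robot, and variables do not carry over. Pictures are saved under pics/ and viewed, at most 10 in all, crops included, and the job is handed in when it is done.

Besides the shell and the picture viewer there is one more tool, called after "Emit:" by a JSON object that holds its "fn" and its "kwargs". arm_command: Moves the arm, as the interface text tells. Its arguments: {"type":"object","properties":{"rows":{"type":"array"},"grip_force":{"type":"number"}},"required":["rows"]}

```bash
mkdir -p pics; python3 - <<'E'
from bench import r
import cv2,numpy as np
o=r.get_obs();print({k:np.round(v,3) for k,v in o.items()})
for n in("top","scene"):
    f=r.grab_frame(n);cv2.imwrite(f"pics/{n}0.png",f["frame"][:,:,::-1]);np.savez(f"{n}0.npz",**f)
    print(n,f["K"],np.round(f["world_from_camera"],3))
E
```

```text
{'clock': np.float64(0.0), 'joints': array([ 1.018,  0.478,  0.022,  1.556, -0.012,  1.109, -0.083]), 'qvel': array([ 0.001,  0.002, -0.001,  0.001,  0.001,  0.001, -0.001]), 'tau': array([ 0.0000e+00, -5.9645e+01,  1.6080e+00, -2.8120e+01,  1.2000e-02,
        9.0000e-03,  0.0000e+00]), 'tcp_pos': array([ 0.29 , -0.609,  0.249]), 'orientation': array([-3.063e+00, -6.920e-01,  1.000e-03]), 'contact_force': array([-0.577, -0.464,  0.153]), 'moment': array([-0.018, -0.015, -0.074]), 'gripper_force': np.float64(0.0), 'grip_width': np.float64(0.085)}
top [[579.24057428   0.         317.24207903]
 [  0.         579.24057428 239.23569094]
 [  0.           0.           1.        ]] [[-0.02  -0.997  0.075  0.483]
 [-1.     0.019 -0.011  0.002]
 [ 0.01  -0.075 -0.997  1.657]
 [ 0.     0.     0.     1.   ]]
scene [[557.44912809   0.         321.6946775 ]
 [  0.         557.44912809 234.52634217]
 [  0.           0.           1.        ]] [[ 0.436  0.738 -0.515  1.202]
 [ 0.9   -0.36   0.246 -0.31 ]
 [-0.004 -0.57  -0.821  1.025]
 [ 0.     0.     0.     1.   ]]
```

View pics/top0.png

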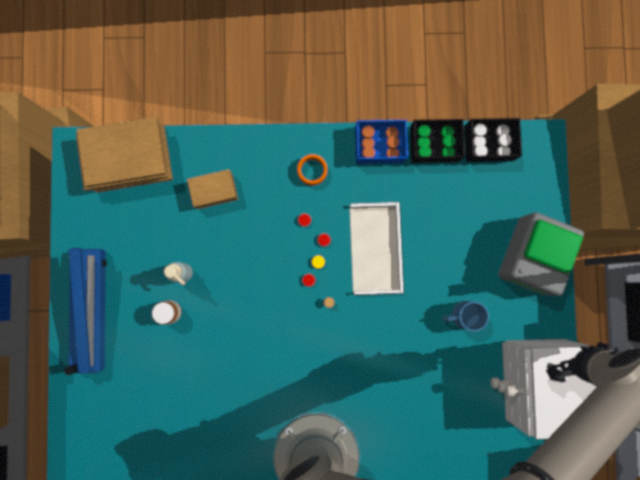

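View pics/scene0.png

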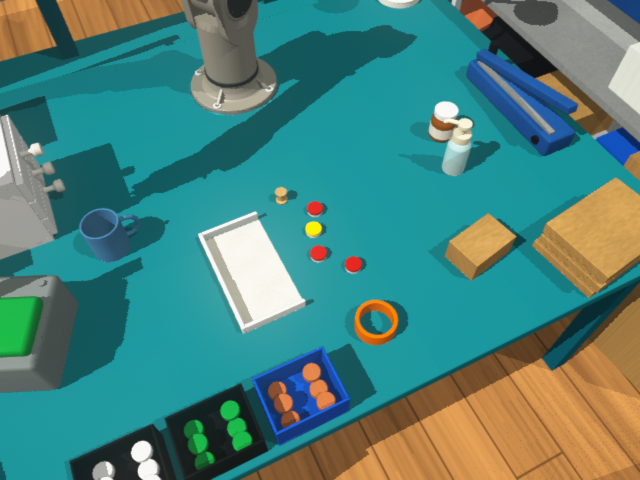

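The top view shows the red tins at about (304,220), (323,240) and (308,280), and the yellow tin at (318,262). The spool is at (329,302) and the tape roll at (312,169). The fence spans columns 350–403 and rows 203–294, with its mouth to the left (world +y). The scene view agrees.

```bash
cat > h.py <<'E'
import cv2,numpy as np
def ray(f,px,z):
    K,T=f["K"],f["world_from_camera"]
    d=T[:3,:3]@np.linalg.inv(K)@[px[0],px[1],1];o=T[:3,3]
    return o+d*(z-o[2])/d[2]
def blobs(f,name):
    h=cv2.cvtColor(f["frame"],cv2.COLOR_RGB2HSV);H,S,V=h[...,0],h[...,1],h[...,2]
    m={"red":((H<4)|(H>174))&(S>170)&(V>90),"yellow":(H>22)&(H<34)&(S>170)&(V>120),"white":(S<70)&(V>150)}[name]
    n,_,st,c=cv2.connectedComponentsWithStats(m.astype(np.uint8))
    return [(c[i],st[i]) for i in range(1,n) if st[i][4]>25]
E
python3 - <<'E'
from h import *
for n in("top","scene"):
    f=dict(np.load(f"{n}0.npz"))
    for c in("red","yellow"):
        for p,s in blobs(f,c):
            q=ray(f,p,.016)
            if abs(q[1])<.3 and s[4]<600 and .3<q[0]<.8: print(n,c,p.round(1),s[2:],q.round(4))
f=dict(np.load("top0.npz"))
h=cv2.cvtColor(f["frame"],cv2.COLOR_RGB2HSV);m=((h[...,1]<75)&(h[...,2]>120)).astype(np.uint8);m[:195]=0;m[300:]=0;m[:,:340]=0;m[:,:][:,410:]=0
cs,_=cv2.findContours(m,cv2.RETR_EXTERNAL,cv2.CHAIN_APPROX_SIMPLE);c=max(cs,key=cv2.contourArea)
b=cv2.boxPoints(cv2.minAreaRect(c))
for p in b: print(p.round(1),ray(f,p,.025).round(4))
B=np.array([ray(f,p,.025)[:2] for p in b]);print([np.linalg.norm(B[i]-B[i-1]).round(4) for i in range(4)],B.mean(0), [np.degrees(np.arctan2(*(B[i]-B[i-1])[::-1])).round(1) for i in range(4)])
c=cv2.resize(f["frame"][150:320,270:420,::-1],None,fx=3.5,fy=3.5,interpolation=2);cv2.imwrite("pics/crop.png",c)
E
```

```text
top red [304.  219.7] [ 11  11 100] [0.6626 0.0204 0.016 ]
top red [323.5 239.6] [12 11 96] [ 0.6048 -0.0339  0.016 ]
top red [308.2 279.8] [12 11 98] [0.4916 0.0119 0.016 ]
top yellow [317.6 261.6] [ 12  12 120] [ 0.5426 -0.0157  0.016 ]
scene red [314.6 207.6] [ 15  13 146] [0.495 0.01  0.016]
scene red [318.  252.4] [ 15  14 173] [ 0.6081 -0.0356  0.016 ]
scene red [353.  263.5] [ 17  14 183] [0.666 0.019 0.016]
scene yellow [313.1 228.4] [ 16  14 178] [ 0.546  -0.0179  0.016 ]
[348.7 203.1] [ 0.7066 -0.1074  0.025 ]
[399.9 201.1] [ 0.7096 -0.2533  0.025 ]
[403.6 293. ] [ 0.4494 -0.2555  0.025 ]
[352.3 295. ] [ 0.4466 -0.1113  0.025 ]
[np.float64(0.26), np.float64(0.146), np.float64(0.2603), np.float64(0.1442)] [ 0.57804038 -0.18186091] [np.float64(0.9), np.float64(-88.8), np.float64(-179.5), np.float64(91.1)]
```

View pics/crop.png

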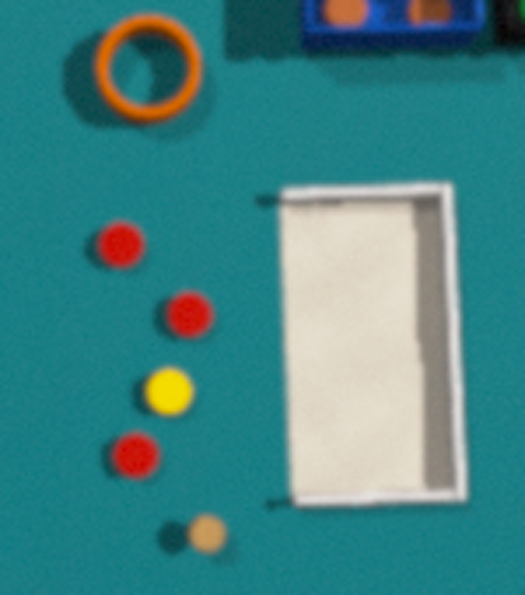

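The two views agree to about 4 mm. The fence yaw is about +1°, its mouth is at y≈-0.111, and its inside spans x≈0.458–0.698. First I'll shut the fingers and yaw so that tool y lies along the fence's -y.

Emit:
{"fn": "arm_command", "kwargs": {"rows": [{"fingers": -1,"az": 6.125},{"fingers": -1,"az": 6.125},{"fingers": -1,"az": 6.125},{"fingers": -1,"az": 6.125},{"fingers": -1,"x": 0.0193,"y": -0.0336},{"fingers": -1,"x": 0.0193,"y": -0.0336},{"fingers": -1,"x": 0.0193,"y": -0.0336},{"fingers": -1,"x": 0.0193,"y": -0.0336},{"fingers": -1,"x": 0.0193,"y": -0.0336},{"fingers": -1,"x": 0.0193,"y": -0.0336}]}}

```text
validation failed for argument at $.ro...
```

Emit:
{"fn": "arm_command", "kwargs": {"rows": [{"fingers": -1,"x": 0.0193,"y": -0.0336},{"fingers": -1,"x": 0.0193,"y": -0.0336},{"fingers": -1,"x": 0.0193,"y": -0.0336},{"fingers": -1,"x": 0.0193,"y": -0.0336},{"fingers": -1,"x": 0.0193,"y": -0.0336},{"fingers": -1,"x": 0.0193,"y": -0.0336},{"fingers": -1,"x": 0.0193,"y": -0.0336},{"fingers": -1,"x": 0.0193,"y": -0.0336},{"fingers": -1,"x": 0.0193,"y": -0.0336},{"fingers": -1,"x": 0.0193,"y": -0.0336}]}}

```text
validation failed for argument at $.ro...
```

Emit:
{"fn": "arm_command", "kwargs": {"rows": [{"fingers": -1,"x": 0.0193,"y": -0.0336},{"fingers": -1,"x": 0.0193,"y": -0.0336},{"fingers": -1,"x": 0.0193,"y": -0.0336},{"fingers": -1,"x": 0.0193,"y": -0.0336},{"fingers": -1},{"fingers": -1},{"fingers": -1}]}}

```text
validation failed for argument at $.ro...
```

Emit:
{"fn": "arm_command", "kwargs": {"rows": [{"fingers": -1,"x": 0,"y": 0,"z": 0,"ax": 0,"ay": 0,"az": 6.125},{"fingers": -1,"x": 0,"y": 0,"z": 0,"ax": 0,"ay": 0,"az": 6.125},{"fingers": -1,"x": 0,"y": 0,"z": 0,"ax": 0,"ay": 0,"az": 6.125},{"fingers": -1,"x": 0,"y": 0,"z": 0,"ax": 0,"ay": 0,"az": 6.125},{"fingers": -1,"x": 0,"y": 0,"z": 0,"ax": 0,"ay": 0,"az": 0},{"fingers": -1,"x": 0,"y": 0,"z": 0,"ax": 0,"ay": 0,"az": 0}]}}

```text
clock: 0.6
tcp_pos: [0.2905, -0.609, 0.2499]
orientation: [-3.141, -0.032, 0.001]
contact_force: [-0.0, -0.0, -0.4]
grip_width: 0.012
gripper_force: 0.0
```

Emit:
{"fn": "arm_command", "kwargs": {"rows": [{"fingers": -1,"x": 0.0193,"y": -0.0336,"z": 0,"ax": 0,"ay": 0,"az": 0},{"fingers": -1,"x": 0.0193,"y": -0.0336,"z": 0,"ax": 0,"ay": 0,"az": 0},{"fingers": -1,"x": 0.0193,"y": -0.0336,"z": 0,"ax": 0,"ay": 0,"az": 0},{"fingers": -1,"x": 0.0193,"y": -0.0336,"z": 0,"ax": 0,"ay": 0,"az": 0},{"fingers": -1,"x": 0.0193,"y": -0.0336,"z": 0,"ax": 0,"ay": 0,"az": 0},{"fingers": -1,"x": 0.0193,"y": -0.0336,"z": 0,"ax": 0,"ay": 0,"az": 0},{"fingers": -1,"x": 0.0193,"y": -0.0336,"z": 0,"ax": 0,"ay": 0,"az": 0},{"fingers": -1,"x": 0.0193,"y": -0.0336,"z": 0,"ax": 0,"ay": 0,"az": 0},{"fingers": -1,"x": 0.0193,"y": -0.0336,"z": 0,"ax": 0,"ay": 0,"az": 0},{"fingers": -1,"x": 0.0193,"y": -0.0336,"z": 0,"ax": 0,"ay": 0,"az": 0}]}}

```text
clock: 1.43
tcp_pos: [0.4782, -0.2683, 0.2505]
orientation: [3.141, 0.032, 0.0]
contact_force: [1.3, -0.0, -0.3]
grip_width: 0.0002
gripper_force: 0.0
```

Emit:
{"fn": "arm_command", "kwargs": {"rows": [{"fingers": -1,"x": 0.0193,"y": -0.0336,"z": 0,"ax": 0,"ay": 0,"az": 0},{"fingers": -1,"x": 0.0193,"y": -0.0336,"z": 0,"ax": 0,"ay": 0,"az": 0},{"fingers": -1,"x": 0.0193,"y": -0.0336,"z": 0,"ax": 0,"ay": 0,"az": 0},{"fingers": -1,"x": 0.0193,"y": -0.0336,"z": 0,"ax": 0,"ay": 0,"az": 0},{"fingers": -1,"x": 0.0193,"y": -0.0336,"z": 0,"ax": 0,"ay": 0,"az": 0},{"fingers": -1,"x": 0.0193,"y": -0.0336,"z": 0,"ax": 0,"ay": 0,"az": 0},{"fingers": -1,"x": 0.0193,"y": -0.0336,"z": 0,"ax": 0,"ay": 0,"az": 0},{"fingers": -1,"x": 0.0193,"y": -0.0336,"z": 0,"ax": 0,"ay": 0,"az": 0},{"fingers": -1,"x": 0,"y": 0,"z": 0,"ax": 0,"ay": 0,"az": 0},{"fingers": -1,"x": 0,"y": 0,"z": 0,"ax": 0,"ay": 0,"az": 0}]}}

```text
clock: 2.27
tcp_pos: [0.6279, 0.0047, 0.2499]
orientation: [-3.14, -0.04, 0.0]
contact_force: [0.3, -0.2, -0.1]
grip_width: -0.0001
gripper_force: 0.0
```

Emit:
{"fn": "arm_command", "kwargs": {"rows": [{"fingers": -1,"x": 0.019,"y": -0.034,"z": 0,"ax": 0,"ay": 0,"az": 0},{"fingers": -1,"x": 0.019,"y": -0.034,"z": 0,"ax": 0,"ay": 0,"az": 0},{"fingers": -1,"x": 0,"y": 0,"z": 0.04,"ax": 0,"ay": 0,"az": 0},{"fingers": -1,"x": 0,"y": 0,"z": 0.04,"ax": 0,"ay": 0,"az": 0},{"fingers": -1,"x": 0,"y": 0,"z": 0.04,"ax": 0,"ay": 0,"az": 0},{"fingers": -1,"x": 0,"y": 0,"z": 0.04,"ax": 0,"ay": 0,"az": 0},{"fingers": -1,"x": 0,"y": 0,"z": 0,"ax": 0,"ay": 0,"az": 0},{"fingers": -1,"x": 0,"y": 0,"z": 0,"ax": 0,"ay": 0,"az": 0}]}}

```text
clock: 2.93
tcp_pos: [0.6625, 0.0679, 0.0887]
orientation: [3.14, 0.026, -0.008]
contact_force: [0.2, 0.3, 0.8]
grip_width: -0.0004
gripper_force: 0.0
```

```bash
python3 - <<'E'
from bench import r
from h import *
o=r.get_obs();print(o["tcp_pos"].round(4),o["orientation"].round(4),o["contact_force"].round(2))
f=r.grab_frame("scene");i=f["frame"][150:350,200:420,::-1];cv2.imwrite("pics/s1.png",cv2.resize(i,None,fx=3,fy=3,interpolation=2)[:600])
E
```

```text
[0.6625 0.0679 0.0887] [ 3.1398  0.0264 -0.008 ] [0.23 0.28 0.78]
```

View pics/s1.png

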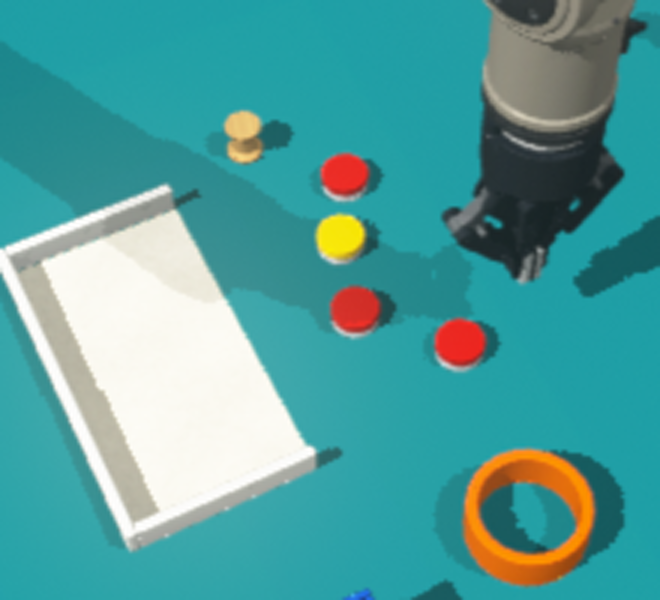

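The picture shows the shut fingers at crop (530,265), behind red tin 1 at (460,343), in line with it and clear of everything. I'll lower and sweep, starting slowly.

Emit:
{"fn": "arm_command", "kwargs": {"rows": [{"fingers": -1,"x": 0.001,"y": 0,"z": 0.021,"ax": 0,"ay": 0,"az": 0},{"fingers": -1,"x": 0,"y": 0,"z": 0.021,"ax": 0,"ay": 0,"az": 0},{"fingers": -1,"x": 0,"y": 0,"z": 0.0205,"ax": 0,"ay": 0,"az": 0},{"fingers": -1,"x": 0,"y": 0,"z": 0,"ax": 0,"ay": 0,"az": 0},{"fingers": -1,"x": 0,"y": 0,"z": 0,"ax": 0,"ay": 0,"az": 0},{"fingers": -1,"x": 0,"y": 0.004,"z": 0,"ax": 0,"ay": 0,"az": 0},{"fingers": -1,"x": 0,"y": 0.004,"z": 0,"ax": 0,"ay": 0,"az": 0}]}}

```text
clock: 3.57
tcp_pos: [0.6673, 0.0621, 0.0308]
orientation: [-3.141, -0.028, -0.007]
contact_force: [-0.1, -0.2, 0.1]
grip_width: 0.0002
gripper_force: 0.0
```

Emit:
{"fn": "arm_command", "kwargs": {"rows": [{"fingers": -1,"x": -0.002,"y": 0,"z": 0.005,"ax": 0,"ay": 0,"az": 0},{"fingers": -1,"x": 0,"y": 0.003,"z": 0,"ax": 0,"ay": 0,"az": 0},{"fingers": -1,"x": 0,"y": 0.003,"z": 0,"ax": 0,"ay": 0,"az": 0},{"fingers": -1,"x": 0,"y": 0.003,"z": 0,"ax": 0,"ay": 0,"az": 0},{"fingers": -1,"x": 0,"y": 0.003,"z": 0,"ax": 0,"ay": 0,"az": 0},{"fingers": -1,"x": 0,"y": 0.004,"z": 0,"ax": 0,"ay": 0,"az": 0},{"fingers": -1,"x": 0,"y": 0.005,"z": 0,"ax": 0,"ay": 0,"az": 0},{"fingers": -1,"x": 0,"y": 0.006,"z": 0,"ax": 0,"ay": 0,"az": 0}]}}

```text
clock: 4.23
tcp_pos: [0.6639, 0.0349, 0.0229]
orientation: [-3.141, -0.028, -0.0]
contact_force: [0.7, 0.6, -0.2]
grip_width: 0.0001
gripper_force: 0.2
```

```bash
cat > chk.py <<'E'
from bench import r
from h import *
def chk(save=None):
    o=r.get_obs();print(o["clock"],o["tcp_pos"].round(4),o["orientation"].round(4),o["contact_force"].round(2))
    for n in("top","scene"):
        f=r.grab_frame(n)
        for c in("red","yellow"):
            for p,s in blobs(f,c):
                q=ray(f,p,.016)
                if abs(q[1])<.3 and s[4]<600 and .3<q[0]<.75: print(n,c,s[4],q[:2].round(4))
        if save and n=="scene": cv2.imwrite(save,cv2.resize(f["frame"][150:350,200:420,::-1],None,fx=3,fy=3,interpolation=2)[:600])
E
python3 -c "from chk import *;chk('pics/s2.png')"
```

```text
4.2333 [0.6639 0.0349 0.0229] [-3.1412e+00 -2.7700e-02 -2.0000e-04] [ 0.68  0.65 -0.17]
scene red 148 [0.4952 0.01  ]
scene red 174 [ 0.6081 -0.0357]
scene red 187 [ 0.667 -0.001]
scene yellow 178 [ 0.546  -0.0179]
```

View pics/s2.png

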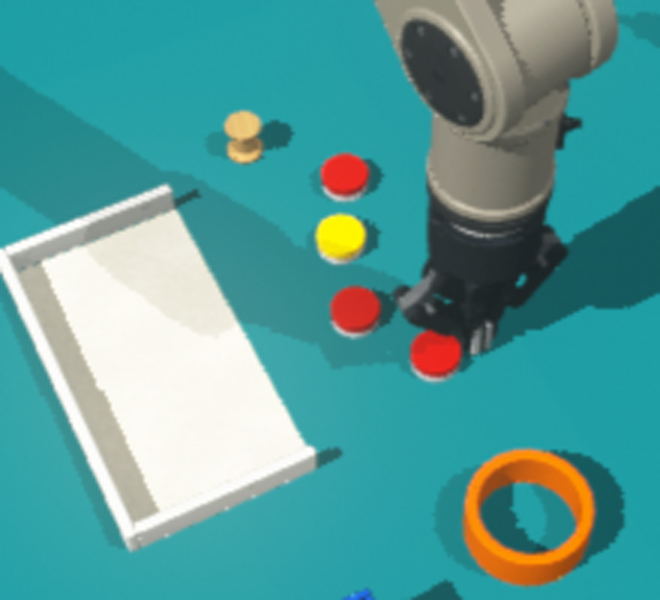

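The picture shows the fingers behind red tin 1 at (435,355), in contact and sliding it flat. I'll carry on at about 0.1 m/s.

Emit:
{"fn": "arm_command", "kwargs": {"rows": [{"fingers": -1,"x": 0,"y": 0.007,"z": 0,"ax": 0,"ay": 0,"az": 0},{"fingers": -1,"x": 0,"y": 0.008,"z": 0,"ax": 0,"ay": 0,"az": 0},{"fingers": -1,"x": 0,"y": 0.008,"z": 0,"ax": 0,"ay": 0,"az": 0},{"fingers": -1,"x": 0,"y": 0.008,"z": 0,"ax": 0,"ay": 0,"az": 0},{"fingers": -1,"x": 0,"y": 0.008,"z": 0,"ax": 0,"ay": 0,"az": 0},{"fingers": -1,"x": 0,"y": 0.008,"z": 0,"ax": 0,"ay": 0,"az": 0},{"fingers": -1,"x": 0,"y": 0.008,"z": 0,"ax": 0,"ay": 0,"az": 0},{"fingers": -1,"x": 0,"y": 0.008,"z": 0,"ax": 0,"ay": 0,"az": 0},{"fingers": -1,"x": 0,"y": 0.008,"z": 0,"ax": 0,"ay": 0,"az": 0},{"fingers": -1,"x": 0,"y": 0.008,"z": 0,"ax": 0,"ay": 0,"az": 0}]}}

```text
clock: 5.17
tcp_pos: [0.6652, -0.0449, 0.0228]
orientation: [3.141, 0.027, 0.0]
contact_force: [0.2, 0.9, 0.4]
grip_width: 0.0
gripper_force: 0.1
```

Emit:
{"fn": "arm_command", "kwargs": {"rows": [{"fingers": -1,"x": 0,"y": 0.008,"z": 0,"ax": 0,"ay": 0,"az": 0},{"fingers": -1,"x": 0,"y": 0.008,"z": 0,"ax": 0,"ay": 0,"az": 0},{"fingers": -1,"x": 0,"y": 0.008,"z": 0,"ax": 0,"ay": 0,"az": 0},{"fingers": -1,"x": 0,"y": 0.008,"z": 0,"ax": 0,"ay": 0,"az": 0},{"fingers": -1,"x": 0,"y": 0.008,"z": 0,"ax": 0,"ay": 0,"az": 0},{"fingers": -1,"x": 0,"y": 0.008,"z": 0,"ax": 0,"ay": 0,"az": 0},{"fingers": -1,"x": 0,"y": 0.008,"z": 0,"ax": 0,"ay": 0,"az": 0},{"fingers": -1,"x": 0,"y": 0.006,"z": 0,"ax": 0,"ay": 0,"az": 0},{"fingers": -1,"x": 0,"y": 0.004,"z": 0,"ax": 0,"ay": 0,"az": 0},{"fingers": -1,"x": 0,"y": 0.002,"z": 0,"ax": 0,"ay": 0,"az": 0}]}}

```text
clock: 6.0
tcp_pos: [0.6663, -0.113, 0.0228]
orientation: [3.141, 0.026, -0.0]
contact_force: [-0.1, 0.2, 0.4]
grip_width: -0.0001
gripper_force: 0.1
```

```bash
python3 -c "from chk import *;chk('pics/s3.png')"
```

```text
6.0 [ 0.6663 -0.113   0.0228] [ 3.1412  0.0256 -0.    ] [-0.05  0.24  0.42]
top red 95 [ 0.6048 -0.034 ]
top red 99 [0.4916 0.0122]
top yellow 119 [ 0.5427 -0.0156]
scene red 95 [ 0.6042 -0.0301]
scene red 175 [ 0.6704 -0.1466]
scene yellow 51 [ 0.5548 -0.0126]
```

View pics/s3.png

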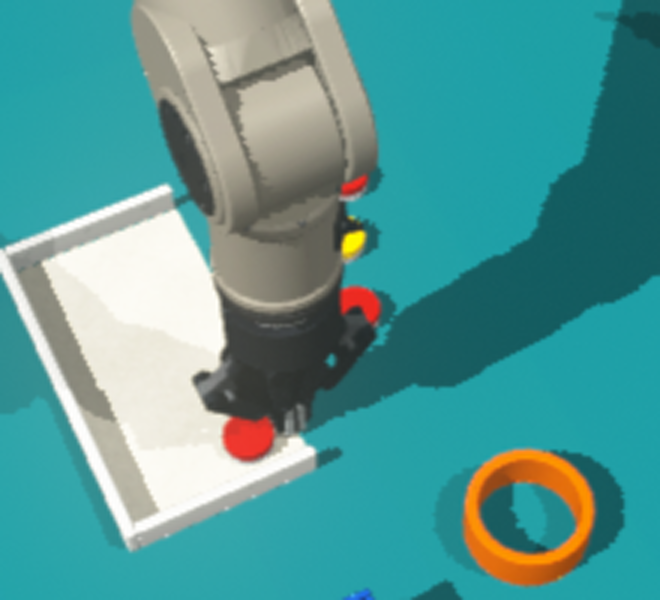

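Red tin 1 at (248,438) is through the mouth. I'll push it 20 mm more for margin, then back off and rise.

Emit:
{"fn": "arm_command", "kwargs": {"rows": [{"fingers": -1,"x": 0,"y": 0.003,"z": 0,"ax": 0,"ay": 0,"az": 0},{"fingers": -1,"x": 0,"y": 0.005,"z": 0,"ax": 0,"ay": 0,"az": 0},{"fingers": -1,"x": 0,"y": 0.006,"z": 0,"ax": 0,"ay": 0,"az": 0},{"fingers": -1,"x": 0,"y": 0.004,"z": 0,"ax": 0,"ay": 0,"az": 0},{"fingers": -1,"x": 0,"y": 0.002,"z": 0,"ax": 0,"ay": 0,"az": 0},{"fingers": -1,"x": 0,"y": 0,"z": 0,"ax": 0,"ay": 0,"az": 0},{"fingers": -1,"x": 0,"y": -0.01,"z": 0,"ax": 0,"ay": 0,"az": 0},{"fingers": -1,"x": 0,"y": -0.01,"z": -0.02,"ax": 0,"ay": 0,"az": 0},{"fingers": -1,"x": 0,"y": 0,"z": -0.035,"ax": 0,"ay": 0,"az": 0},{"fingers": -1,"x": 0,"y": 0,"z": -0.03,"ax": 0,"ay": 0,"az": 0}]}}

```text
clock: 6.93
tcp_pos: [0.666, -0.1091, 0.1084]
orientation: [-3.14, -0.031, 0.002]
contact_force: [1.8, -0.3, 1.4]
grip_width: 0.0002
gripper_force: 0.0
```

```bash
python3 -c "from chk import *;chk()"
```

```text
6.9333 [ 0.666  -0.1091  0.1084] [-3.1399e+00 -3.1400e-02  2.5000e-03] [ 1.84 -0.33  1.44]
top red 98 [ 0.6047 -0.0339]
top red 99 [0.4917 0.0119]
top yellow 119 [ 0.5427 -0.0156]
scene red 67 [0.4991 0.017 ]
scene red 140 [ 0.6114 -0.0343]
scene red 191 [ 0.6696 -0.1664]
```

Emit:
{"fn": "arm_command", "kwargs": {"rows": [{"fingers": -1,"x": -0.0145,"y": -0.0323,"z": 0,"ax": 0,"ay": 0,"az": 0},{"fingers": -1,"x": -0.0145,"y": -0.0323,"z": 0,"ax": 0,"ay": 0,"az": 0},{"fingers": -1,"x": -0.0145,"y": -0.0323,"z": 0,"ax": 0,"ay": 0,"az": 0},{"fingers": -1,"x": -0.0145,"y": -0.0323,"z": 0,"ax": 0,"ay": 0,"az": 0},{"fingers": -1,"x": 0,"y": 0,"z": 0,"ax": 0,"ay": 0,"az": 0},{"fingers": -1,"x": 0,"y": 0,"z": 0,"ax": 0,"ay": 0,"az": 0},{"fingers": -1,"x": 0,"y": 0,"z": 0,"ax": 0,"ay": 0,"az": 0}]}}

```text
clock: 7.62
tcp_pos: [0.6061, 0.0165, 0.1077]
orientation: [3.141, 0.029, 0.0]
contact_force: [0.5, 0.4, -0.7]
grip_width: 0.0002
gripper_force: 0.0
```

Emit:
{"fn": "arm_command", "kwargs": {"rows": [{"fingers": -1,"x": 0,"y": 0,"z": 0.03,"ax": 0,"ay": 0,"az": 0},{"fingers": -1,"x": 0,"y": 0,"z": 0.03,"ax": 0,"ay": 0,"az": 0},{"fingers": -1,"x": 0,"y": 0,"z": 0.02,"ax": 0,"ay": 0,"az": 0},{"fingers": -1,"x": 0,"y": 0,"z": 0.0045,"ax": 0,"ay": 0,"az": 0},{"fingers": -1,"x": 0,"y": 0,"z": 0,"ax": 0,"ay": 0,"az": 0},{"fingers": -1,"x": 0,"y": 0.003,"z": 0,"ax": 0,"ay": 0,"az": 0},{"fingers": -1,"x": 0,"y": 0.003,"z": 0,"ax": 0,"ay": 0,"az": 0},{"fingers": -1,"x": 0,"y": 0.003,"z": 0,"ax": 0,"ay": 0,"az": 0},{"fingers": -1,"x": 0,"y": 0.003,"z": 0,"ax": 0,"ay": 0,"az": 0},{"fingers": -1,"x": 0,"y": 0.003,"z": 0,"ax": 0,"ay": 0,"az": 0}]}}

```text
clock: 8.45
tcp_pos: [0.607, 0.0006, 0.0242]
orientation: [3.141, 0.026, 0.002]
contact_force: [-0.5, -0.3, 0.3]
grip_width: 0.0
gripper_force: 0.0
```

Emit:
{"fn": "arm_command", "kwargs": {"rows": [{"fingers": -1,"x": 0,"y": 0.003,"z": 0,"ax": 0,"ay": 0,"az": 0},{"fingers": -1,"x": 0,"y": 0.004,"z": 0,"ax": 0,"ay": 0,"az": 0},{"fingers": -1,"x": 0,"y": 0.005,"z": 0,"ax": 0,"ay": 0,"az": 0},{"fingers": -1,"x": 0,"y": 0.007,"z": 0,"ax": 0,"ay": 0,"az": 0},{"fingers": -1,"x": 0,"y": 0.008,"z": 0,"ax": 0,"ay": 0,"az": 0},{"fingers": -1,"x": 0,"y": 0.008,"z": 0,"ax": 0,"ay": 0,"az": 0},{"fingers": -1,"x": 0,"y": 0.008,"z": 0,"ax": 0,"ay": 0,"az": 0},{"fingers": -1,"x": 0,"y": 0.008,"z": 0,"ax": 0,"ay": 0,"az": 0},{"fingers": -1,"x": 0,"y": 0.008,"z": 0,"ax": 0,"ay": 0,"az": 0},{"fingers": -1,"x": 0,"y": 0.008,"z": 0,"ax": 0,"ay": 0,"az": 0}]}}

```text
clock: 9.28
tcp_pos: [0.6075, -0.0669, 0.0233]
orientation: [3.141, 0.026, -0.0]
contact_force: [0.2, 0.6, 0.1]
grip_width: -0.0002
gripper_force: 0.3
```

```bash
python3 -c "from chk import *;chk()"
```

```text
9.2833 [ 0.6075 -0.0669  0.0233] [ 3.1414e+00  2.6500e-02 -1.0000e-04] [0.22 0.6  0.08]
top red 85 [ 0.6653 -0.165 ]
top red 100 [0.4916 0.012 ]
top yellow 120 [ 0.5426 -0.0157]
scene red 169 [ 0.61   -0.1026]
scene red 189 [ 0.6694 -0.1664]
```

Emit:
{"fn": "arm_command", "kwargs": {"rows": [{"fingers": -1,"x": 0,"y": 0.008,"z": 0,"ax": 0,"ay": 0,"az": 0},{"fingers": -1,"x": 0,"y": 0.008,"z": 0,"ax": 0,"ay": 0,"az": 0},{"fingers": -1,"x": 0,"y": 0.008,"z": 0,"ax": 0,"ay": 0,"az": 0},{"fingers": -1,"x": 0,"y": 0.008,"z": 0,"ax": 0,"ay": 0,"az": 0},{"fingers": -1,"x": 0,"y": 0.008,"z": 0,"ax": 0,"ay": 0,"az": 0},{"fingers": -1,"x": 0,"y": 0.007,"z": 0,"ax": 0,"ay": 0,"az": 0},{"fingers": -1,"x": 0,"y": 0.006,"z": 0,"ax": 0,"ay": 0,"az": 0},{"fingers": -1,"x": 0,"y": 0.004,"z": 0,"ax": 0,"ay": 0,"az": 0},{"fingers": -1,"x": 0,"y": 0.002,"z": 0,"ax": 0,"ay": 0,"az": 0},{"fingers": -1,"x": 0,"y": 0,"z": 0,"ax": 0,"ay": 0,"az": 0}]}}

```text
clock: 10.22
tcp_pos: [0.6085, -0.1254, 0.0233]
orientation: [3.141, 0.026, 0.0]
contact_force: [0.1, 0.3, 1.4]
grip_width: 0.0002
gripper_force: 0.0
```

Emit:
{"fn": "arm_command", "kwargs": {"rows": [{"fingers": -1,"x": 0,"y": 0,"z": 0,"ax": 0,"ay": 0,"az": 0},{"fingers": -1,"x": 0,"y": -0.01,"z": 0,"ax": 0,"ay": 0,"az": 0},{"fingers": -1,"x": 0,"y": -0.01,"z": -0.02,"ax": 0,"ay": 0,"az": 0},{"fingers": -1,"x": 0,"y": 0,"z": -0.035,"ax": 0,"ay": 0,"az": 0},{"fingers": -1,"x": 0,"y": 0,"z": -0.03,"ax": 0,"ay": 0,"az": 0},{"fingers": -1,"x": 0,"y": 0,"z": 0,"ax": 0,"ay": 0,"az": 0}]}}

```text
clock: 10.72
tcp_pos: [0.6122, -0.1032, 0.1144]
orientation: [3.141, 0.03, 0.015]
contact_force: [0.3, 0.4, 1.5]
grip_width: 0.0002
gripper_force: 0.0
```

```bash
python3 -c "from chk import *;chk()"
```

```text
10.7167 [ 0.6122 -0.1032  0.1144] [3.1409 0.0297 0.0154] [0.3  0.36 1.46]
top red 98 [0.4915 0.0121]
top yellow 119 [ 0.5427 -0.0156]
scene red 78 [0.4951 0.017 ]
scene red 175 [ 0.6102 -0.1588]
scene red 189 [ 0.6694 -0.1664]
scene yellow 176 [ 0.5462 -0.0178]
```

Emit:
{"fn": "arm_command", "kwargs": {"rows": [{"fingers": -1,"x": -0.0188,"y": -0.0285,"z": 0,"ax": 0,"ay": 0,"az": 0},{"fingers": -1,"x": -0.0188,"y": -0.0285,"z": 0,"ax": 0,"ay": 0,"az": 0},{"fingers": -1,"x": -0.0188,"y": -0.0285,"z": 0,"ax": 0,"ay": 0,"az": 0},{"fingers": -1,"x": -0.0188,"y": -0.0285,"z": 0,"ax": 0,"ay": 0,"az": 0},{"fingers": -1,"x": -0.0188,"y": -0.0285,"z": 0,"ax": 0,"ay": 0,"az": 0},{"fingers": -1,"x": -0.0188,"y": -0.0285,"z": 0,"ax": 0,"ay": 0,"az": 0},{"fingers": -1,"x": 0,"y": 0,"z": 0,"ax": 0,"ay": 0,"az": 0},{"fingers": -1,"x": 0,"y": 0,"z": 0,"ax": 0,"ay": 0,"az": 0},{"fingers": -1,"x": 0,"y": 0,"z": 0,"ax": 0,"ay": 0,"az": 0}]}}

```text
clock: 11.57
tcp_pos: [0.4921, 0.0641, 0.1076]
orientation: [3.141, 0.028, -0.002]
contact_force: [0.5, 0.2, -0.6]
grip_width: 0.0001
gripper_force: 0.0
```

Emit:
{"fn": "arm_command", "kwargs": {"rows": [{"fingers": -1,"x": 0.001,"y": 0,"z": 0.03,"ax": 0,"ay": 0,"az": 0},{"fingers": -1,"x": 0,"y": 0,"z": 0.03,"ax": 0,"ay": 0,"az": 0},{"fingers": -1,"x": 0,"y": 0,"z": 0.02,"ax": 0,"ay": 0,"az": 0},{"fingers": -1,"x": 0,"y": 0,"z": 0.0045,"ax": 0,"ay": 0,"az": 0},{"fingers": -1,"x": 0,"y": 0,"z": 0,"ax": 0,"ay": 0,"az": 0},{"fingers": -1,"x": 0,"y": 0.003,"z": 0,"ax": 0,"ay": 0,"az": 0},{"fingers": -1,"x": 0,"y": 0.003,"z": 0,"ax": 0,"ay": 0,"az": 0},{"fingers": -1,"x": 0,"y": 0.003,"z": 0,"ax": 0,"ay": 0,"az": 0},{"fingers": -1,"x": 0,"y": 0.003,"z": 0,"ax": 0,"ay": 0,"az": 0},{"fingers": -1,"x": 0,"y": 0.003,"z": 0,"ax": 0,"ay": 0,"az": 0}]}}

```text
clock: 12.4
tcp_pos: [0.4943, 0.0488, 0.0246]
orientation: [-3.141, -0.026, -0.002]
contact_force: [0.4, -1.0, 0.5]
grip_width: 0.0
gripper_force: 0.0
```

Emit:
{"fn": "arm_command", "kwargs": {"rows": [{"fingers": -1,"x": 0,"y": 0.003,"z": 0,"ax": 0,"ay": 0,"az": 0},{"fingers": -1,"x": 0,"y": 0.004,"z": 0,"ax": 0,"ay": 0,"az": 0},{"fingers": -1,"x": 0,"y": 0.005,"z": 0,"ax": 0,"ay": 0,"az": 0},{"fingers": -1,"x": 0,"y": 0.007,"z": 0,"ax": 0,"ay": 0,"az": 0},{"fingers": -1,"x": 0,"y": 0.008,"z": 0,"ax": 0,"ay": 0,"az": 0},{"fingers": -1,"x": 0,"y": 0.008,"z": 0,"ax": 0,"ay": 0,"az": 0},{"fingers": -1,"x": 0,"y": 0.008,"z": 0,"ax": 0,"ay": 0,"az": 0}]}}

```text
clock: 12.98
tcp_pos: [0.4946, 0.0054, 0.0239]
orientation: [-3.141, -0.027, -0.0]
contact_force: [0.4, 1.7, 1.4]
grip_width: -0.0001
gripper_force: 0.8
```

```bash
python3 -c "from chk import *;chk('pics/s4.png')"
```

```text
12.9833 [0.4946 0.0054 0.0239] [-3.1415e+00 -2.6600e-02 -3.0000e-04] [0.36 1.67 1.38]
top red 85 [ 0.6653 -0.165 ]
top red 87 [ 0.6068 -0.1571]
scene red 157 [ 0.4954 -0.0294]
scene red 174 [ 0.6103 -0.1588]
scene red 189 [ 0.6694 -0.1664]
scene yellow 178 [ 0.546  -0.0179]
```

View pics/s4.png

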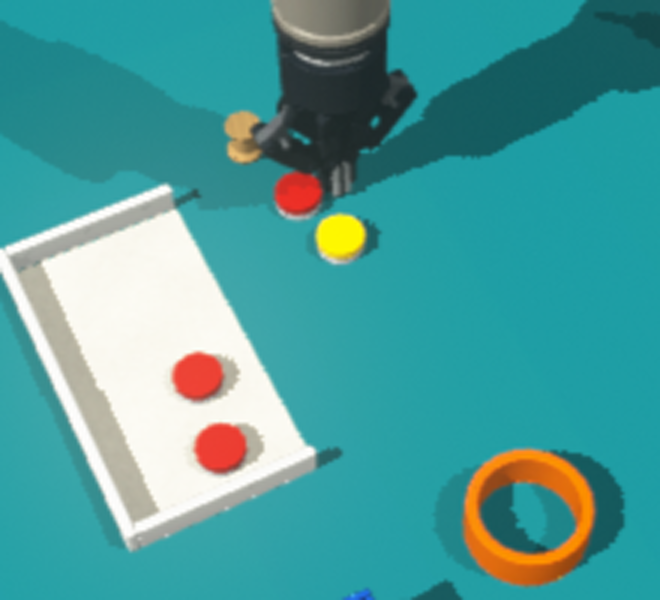

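Tins 1 and 2, at (220,447) and (197,376), lie flat inside the fence. Red tin 3 at (298,195) is sliding, with the yellow tin (340,238) and the spool (243,135) untouched.

Emit:
{"fn": "arm_command", "kwargs": {"rows": [{"fingers": -1,"x": 0,"y": 0.008,"z": 0,"ax": 0,"ay": 0,"az": 0},{"fingers": -1,"x": 0,"y": 0.008,"z": 0,"ax": 0,"ay": 0,"az": 0},{"fingers": -1,"x": 0,"y": 0.008,"z": 0,"ax": 0,"ay": 0,"az": 0},{"fingers": -1,"x": 0,"y": 0.008,"z": 0,"ax": 0,"ay": 0,"az": 0},{"fingers": -1,"x": 0,"y": 0.008,"z": 0,"ax": 0,"ay": 0,"az": 0},{"fingers": -1,"x": 0,"y": 0.008,"z": 0,"ax": 0,"ay": 0,"az": 0},{"fingers": -1,"x": 0,"y": 0.008,"z": 0,"ax": 0,"ay": 0,"az": 0},{"fingers": -1,"x": 0,"y": 0.008,"z": 0,"ax": 0,"ay": 0,"az": 0},{"fingers": -1,"x": 0,"y": 0.008,"z": 0,"ax": 0,"ay": 0,"az": 0},{"fingers": -1,"x": 0,"y": 0.008,"z": 0,"ax": 0,"ay": 0,"az": 0}]}}

```text
clock: 13.92
tcp_pos: [0.4959, -0.0746, 0.0238]
orientation: [3.141, 0.027, -0.0]
contact_force: [-0.3, 0.6, -0.6]
grip_width: 0.0001
gripper_force: 0.1
```

```bash
python3 -c "from chk import *;chk()"
```

```text
13.9167 [ 0.4959 -0.0746  0.0238] [ 3.1414  0.0268 -0.    ] [-0.32  0.55 -0.62]
top red 88 [ 0.6657 -0.1652]
top red 88 [ 0.6067 -0.1573]
top yellow 119 [ 0.5427 -0.0156]
scene red 154 [ 0.4972 -0.1093]
scene red 174 [ 0.6103 -0.1588]
scene red 189 [ 0.6694 -0.1664]
scene yellow 178 [ 0.546  -0.0179]
```

Emit:
{"fn": "arm_command", "kwargs": {"rows": [{"fingers": -1,"x": 0,"y": 0.008,"z": 0,"ax": 0,"ay": 0,"az": 0},{"fingers": -1,"x": 0,"y": 0.008,"z": 0,"ax": 0,"ay": 0,"az": 0},{"fingers": -1,"x": 0,"y": 0.008,"z": 0,"ax": 0,"ay": 0,"az": 0},{"fingers": -1,"x": 0,"y": 0.008,"z": 0,"ax": 0,"ay": 0,"az": 0},{"fingers": -1,"x": 0,"y": 0.008,"z": 0,"ax": 0,"ay": 0,"az": 0},{"fingers": -1,"x": 0,"y": 0.006,"z": 0,"ax": 0,"ay": 0,"az": 0},{"fingers": -1,"x": 0,"y": 0.004,"z": 0,"ax": 0,"ay": 0,"az": 0},{"fingers": -1,"x": 0,"y": 0.002,"z": 0,"ax": 0,"ay": 0,"az": 0},{"fingers": -1,"x": 0,"y": 0,"z": 0,"ax": 0,"ay": 0,"az": 0},{"fingers": -1,"x": 0,"y": 0,"z": 0,"ax": 0,"ay": 0,"az": 0}]}}

```text
clock: 14.85
tcp_pos: [0.4968, -0.1255, 0.0238]
orientation: [-3.141, -0.027, 0.0]
contact_force: [-0.6, 0.6, -0.3]
grip_width: -0.0002
gripper_force: 0.0
```

Emit:
{"fn": "arm_command", "kwargs": {"rows": [{"fingers": -1,"x": 0,"y": -0.01,"z": 0,"ax": 0,"ay": 0,"az": 0},{"fingers": -1,"x": 0,"y": -0.01,"z": -0.02,"ax": 0,"ay": 0,"az": 0},{"fingers": -1,"x": 0,"y": 0,"z": -0.035,"ax": 0,"ay": 0,"az": 0},{"fingers": -1,"x": 0,"y": 0,"z": -0.04,"ax": 0,"ay": 0,"az": 0},{"fingers": -1,"x": 0,"y": 0,"z": -0.04,"ax": 0,"ay": 0,"az": 0},{"fingers": -1,"x": 0,"y": 0,"z": -0.04,"ax": 0,"ay": 0,"az": 0},{"fingers": -1,"x": 0,"y": 0,"z": -0.03,"ax": 0,"ay": 0,"az": 0},{"fingers": -1,"x": 0,"y": 0,"z": 0,"ax": 0,"ay": 0,"az": 0},{"fingers": -1,"x": 0,"y": 0,"z": 0,"ax": 0,"ay": 0,"az": 0},{"fingers": -1,"x": 0,"y": 0,"z": 0,"ax": 0,"ay": 0,"az": 0}]}}

```text
clock: 15.68
tcp_pos: [0.4958, -0.1048, 0.2281]
orientation: [-3.141, -0.029, 0.002]
contact_force: [-0.4, 0.2, -1.6]
grip_width: 0.0001
gripper_force: 0.0
```

```bash
python3 -c "from chk import *;chk('pics/s5.png')"
```

```text
15.6833 [ 0.4958 -0.1048  0.2281] [-3.1414e+00 -2.8700e-02  1.6000e-03] [-0.44  0.23 -1.64]
top red 87 [ 0.6656 -0.165 ]
top red 88 [ 0.6067 -0.1573]
top yellow 119 [ 0.5427 -0.0156]
scene red 151 [ 0.4976 -0.1595]
scene red 174 [ 0.6103 -0.1588]
scene red 189 [ 0.6694 -0.1664]
scene yellow 175 [ 0.5459 -0.0178]
```

View pics/s5.png

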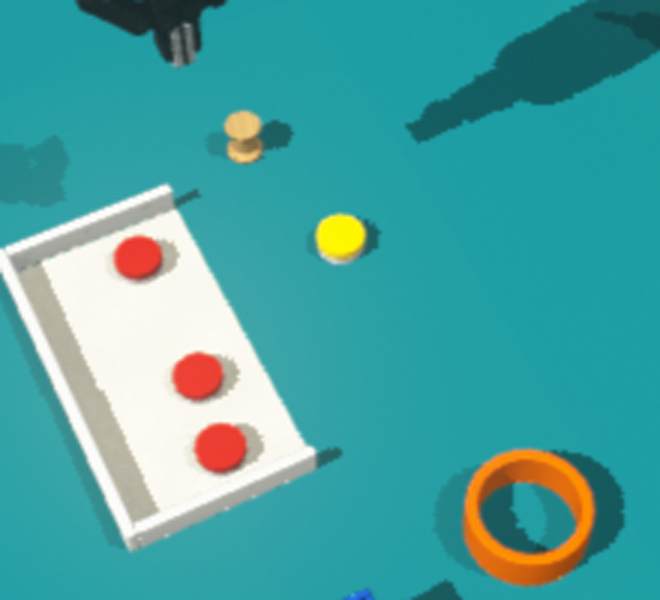

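All three red tins, at (138,257), (197,376) and (220,447), lie flat inside the fence, well past the mouth. The yellow tin (340,238), spool and tape roll haven't moved, and the gripper is raised clear.

```bash
python3 -c "
from bench import r
print(r.hand_in())"
```

```text
the job is handed in; nothing more can be done
None
```

The three red-lidded tins are swept flat and wholly inside the fence, the yellow tin and spool show no movement in the camera checks, and the job was handed in at about 16 s.

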